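# Clear the plate shaker and hold its run lever level

### The arm

A 7-joint arm with a two-finger parallel gripper is mounted at the origin on the work surface. World frame = base frame: x ahead of the robot, y to its left, z up, the work surface at z = 0. Lengths are in m, angles in rad, forces in N, time in s.
With the tool pointing down it reaches from about 0.425 to 0.925 m from the base axis. Payload 6.8 kg.
Tool frame: the origin (TCP) lies on the centre line of the jaws, within the pads' length; the fingertips stand ahead of it and the grasp point (between the pads) lies 11 mm behind it (r.tcp_to_tips is the z of the fingertips in the tool frame, in m); z points along the fingers, y is the line along which they close (so a half turn about z gives the same grasp; the last joint's range is limited). The gripper opens to 85 mm and grips with 20 to 120 N. Pads are 22 mm wide; open, the fingers measure 114 mm over their backs; the gripper's body (76 mm by 85 mm) begins 54 mm behind the grasp point. The pads swing forward as they close: fully open they stand 13 mm farther back than shut.
Start: joints at [-1.339, 0.477, 0.022, 1.555, -0.011, 1.109, -0.083], TCP at [0.225, 0.636, 0.239] pointing down, gripper open.
Joint ranges: [-2.96, 2.96], [-0.34, 2.1], [-1.41, 1.46], [0.24, 2.44], [-1.37, 4.51], [0.17, 1.92], [-2.96, 2.96]. Speed limits (rad/s): [2.39, 2.39, 3.14, 3.14, 3.14, 3.14, 3.14].

### API

Orientations are given as a rotation vector (axis times angle).
In Python, from bench import r, optics gives the robot as it stands.
- The arm moves only by the shell command python3 -m creep 'ROWS' [FORCE]. ROWS is a JSON object whose one key "rows" holds a list of rows, each a list of 7 numbers: the shift along the tool's x, y, z in units of 25 mm (1.0 is 25 mm), then the turn, a rotation vector about the tool's x, y, z in units of 8 degrees (1.0 is 8 degrees), then the finger opening in mm, from 0 to 85.4. A call has 1 to 10 rows; each row is the pose to reach, as a shift and turn from the pose commanded when the call began, along the tool's axes at that moment; what a row does not reach only later rows make up. A row lasts 1/8 s, in which the tool goes at most 62.5 mm and 10.7 degrees, less where a joint would pass 70% of its speed; a pose out of reach is approached as far as the arm can. A call with a gripper value outside its range is refused whole. The fingers move at their own pace and stop on an object; FORCE is the grip in N (left out, the last holds). Time passes only in rows, so rows that repeat a pose let the fingers close. It gives the time, the measured TCP pose, the force, the opening and the grip force at its end, in the units of the state.
- r.get_obs(): the state, without advancing time (a new reading comes with each control period).
- optics.grab_frame(name): name is "scene" or "side" or "wrist"; returns a dict with "color" (480x640x3 uint8, blue, green, red), "K" (3x3 intrinsics, pixels), "dist_coeffs" ([k1, k2, p1, p2, k3] as OpenCV has them; the pictures are not rectified), "R" (3x3) and "t" (3): a world point X has camera coordinates R X + t. Camera axes: x right, y down, z forward; pixel columns grow to the right and rows downward; lengths in m; the calibration is good to about 2 mm. A picture is of the moment at which its call begins. There is no depth.
- r.hand_in(): hands the job in; it is judged then, once.
The state is a dict: "clock": time; "joints": joint angles; "qvel": joint speeds; "tau": joint torques, N m; "tcp_pos": TCP position; "orientation": TCP orientation; "contact_force": force on the tool from outside, world axes, zero at the start; "moment": the same for the moment, N m; "grip_width": finger opening in m; "gripper_force": force on a finger pad.
Only numpy, scipy, OpenCV 4.12 (cv2) and the standard library are available. Lean on these libraries where they do the work, as an engineer would, in place of code of your own. Each camera call takes 0.05 s, during which the arm holds its last target. There are 200 camera calls.

### The job

Get the plate shaker ready and run it: first put the two balls of crumpled paper that lie on its tray into the waste pail, leaving the lever alone until both are in. Then press the shaker's spring-loaded run lever down until its arm lies level (the middle, running position, neither up nor at the bottom stop), keep it there for a couple of seconds, and finish while still holding it level; do not let go. Leave the tip box, the bottle and the tube rack where they are.

Things in the scene. Friction and masses are not known exactly. Their poses are not given: they have to be found in the camera images.
- shaker: White bench-top plate shaker, fixed; body 250 x 240 mm. Origin: under its centre, on the bench; x points to its back, y to its left, z up. On top a 260 x 250 mm tray lined with black rubber, 92 mm above the bench, with a low rim 5 mm thick ending 8 mm above the rubber. Beside its right (-y) side lies a steel foot plate, 12 mm thick, that carries the run lever and index post.
- tray (a point): Centre of the tray's rubber floor, on the shaker's centre, 92 mm above the bench; same axes as the shaker.
- lever_hinge (a point): Hinge of the run lever, 70 mm behind and 170 mm to the right (-y) of the shaker's centre, 100 mm above the bench, between two grey cheeks 50 mm long in x whose tops are 118 mm above the bench. The hinge axis runs along the shaker's y.
- lever_bar (a point): Middle of the lever's cross bar: black round bar, 20 mm thick, 90 mm long, along the shaker's y, at the end of a 14 mm round steel arm, 140 mm from the hinge, on the hinge's front (-x) side. It moves with the lever: 167 mm above the bench at rest, 100 mm (hinge height) when the arm is level.
- run_lever (a joint): Angle of the run lever in rad: 0 = released, arm rising 0.5 rad above level towards the bar; 0.5 = arm level (run); 0.85 = bottom stop. A spring always drives it back to 0; at the bar it needs about 3.5 N to start, 8 N at level, 12 N at the bottom stop. No friction to speak of and no latch.
- index_top (a point): Top centre of the fixed index post, a thin steel post with a 20 mm disc on top, standing 70 mm in front of (-x) the level cross bar. Its top is 100 mm above the bench: the middle of the cross bar is at this height when the arm is level.
- wad1_center (a point): Centre of the first ball of crumpled paper: light grey-white, stiff, faceted lump about 47 mm across and 42 mm high, 15 g, centre 21 mm above the tray floor at the start. It lies on the left (+y) half of the tray, at least 80 mm from the other ball (centre to centre) with the tray's x direction free beside it.
- wad2_center (a point): Centre of the second ball of crumpled paper, like the first, about 44 mm across and 42 mm high; on the right (-y) half of the tray.
- pail: White round plastic waste pail, fixed, open on top, empty; 130 mm high, mouth 180 mm across inside 4 mm walls (rim 188 mm outside), floor 140 mm across and 5 mm thick. Origin: under its centre, on the bench. It stands either to the left or to the right of the shaker.
- tip_box: Bystander: grey and white pipette tip box, 115 x 80 x 66 mm, loose. Origin: centre of the underside. It stands on the other side of the shaker from the pail.
- reagent: Bystander: amber reagent bottle, 66 mm diameter, 150 mm high, loose. Origin: centre of the underside. To the right of the shaker, near its back.
- tube_rack: Bystander: white tube rack with small tubes, 70 x 100 x 50 mm, loose. Origin: centre of the underside. Beyond the left back of the shaker.
There are look-alikes about, which are no part of the job. Of the things that look like the pail, the smaller one is meant.

How it is judged:
On the way, in this order (a step that is already met when the one before it is completed fails the run):
1. both paper balls lie in the pail, with the lever still up (horizontal distance between each of wad1_center, wad2_center and pail below 0.085 m and height (world z) of each of wad1_center, wad2_center below 0.11 m and value of joint run_lever below 0.2 rad), for 0.2 s.
2. the lever is held level for a second (value of joint run_lever between 0.4 and 0.6 rad), for 1 s.
At the end, for the whole second after the job is handed in: Both paper balls lie inside the pail, and the robot still holds the run lever level, within 0.1 rad (about 6 degrees, 14 mm at the cross bar) of level, through the last second (all of step 2 and horizontal distance between each of wad1_center, wad2_center and pail below 0.085 m and height (world z) of each of wad1_center, wad2_center below 0.11 m); the arm keeps its last pose, push and grip.
It fails at once if the lever is pressed (more than 0.2 rad) before both paper balls are in the pail (value of joint run_lever above 0.2 rad and (horizontal distance between any of wad1_center, wad2_center and pail above 0.09 m or height (world z) of any of wad1_center, wad2_center above 0.12 m)).
It fails at once if the tip box, the bottle or the tube rack is moved more than 25 mm or the bottle is tipped (distance of any of tip_box, reagent, tube_rack from where it was at the start of the episode above 0.025 m or angle between reagent's own z axis and vertical above 0.4 rad).
It also fails if it takes over 64 s, if anything falls off the work surface, if the arm or the gripper's body presses on something with over 40 N, if the wrist force passes 120 N, or if a joint passes its speed limit or range.

## Working session

There is one attempt and no reset: what is moved stays moved. The work goes in short steps, Python scripts to look and compute and a shell command to move; the robot and the scene stay as the last step left them, time stands still between calls to the robot, and variables do not carry over. Pictures are saved under pics/ and viewed, at most 10 in all, crops included, and the job is handed in when it is done.

```bash
mkdir -p pics; cat > h.py <<'E'
import cv2, numpy as np
from bench import r, optics
from scipy.spatial.transform import Rotation as Ro
def grab(n,f=None):
    d=optics.grab_frame(n)
    if f: cv2.imwrite('pics/'+f,d['color'])
    return d
def ray(d,uv):
    p=cv2.undistortPoints(np.array([[uv]],float),np.array(d['K'],float),np.array(d['dist_coeffs'],float))[0,0]
    R=np.array(d['R']);t=np.array(d['t']).ravel()
    v=R.T@np.array([p[0],p[1],1]); return -R.T@t, v/np.linalg.norm(v)
def onz(d,uv,z):
    o,v=ray(d,uv); return o+v*(z-o[2])/v[2]
def tri(rs):
    A=sum(np.eye(3)-np.outer(v,v) for o,v in rs); b=sum((np.eye(3)-np.outer(v,v))@o for o,v in rs)
    X=np.linalg.solve(A,b); return X,[np.linalg.norm(np.cross(X-o,v)) for o,v in rs]
def proj(d,X):
    return cv2.projectPoints(np.array([X],float),cv2.Rodrigues(np.array(d['R'],float))[0],np.array(d['t'],float),np.array(d['K'],float),np.array(d['dist_coeffs'],float))[0].ravel()
def togo(X,o=None):
    "world point -> shift in tool axes, units 25mm, from measured pose"
    s=r.get_obs(); R=Ro.from_rotvec(s['orientation'])
    return R.inv().apply(np.array(X)-s['tcp_pos'])/.025
E
python3 - <<'E'
from h import *
for n in('scene','side','wrist'):
    d=grab(n,n+'0.png'); print(n,-np.array(d['R']).T@np.array(d['t']).ravel())
s=r.get_obs();print(s, r.tcp_to_tips); print(Ro.from_rotvec(s['orientation']).as_matrix().round(3))
E
```

```text
scene [ 1.09705298 -0.58751066  0.68275239]
side [0.26935969 0.66385027 0.92278053]
wrist [0.15215783 0.66177987 0.3732011 ]
{'clock': 0.15, 'joints': array([-1.33909446,  0.47763622,  0.02234357,  1.55621022, -0.01148186,
        1.10930743, -0.08311669]), 'qvel': array([-7.63889379e-05, -2.74227328e-03,  6.56654818e-04, -5.81647795e-03,
        1.72435411e-04, -1.37836938e-03, -1.82045700e-04]), 'tau': array([ 1.90219347e-03, -5.96921146e+01,  1.60989661e+00, -2.81491023e+01,
        1.26871036e-02,  6.54079195e-03, -2.94443305e-05]), 'tcp_pos': array([0.2248374 , 0.63598166, 0.23853753]), 'orientation': array([-5.31154929e-01, -3.09623545e+00,  2.24195200e-03]), 'contact_force': array([-0.3671193 , -0.14571585,  0.17312765]), 'moment': array([-0.00413875,  0.0110366 , -0.0428725 ]), 'gripper_force': 0.0, 'grip_width': 0.08531992307153745} 0.008
[[-0.943  0.333 -0.   ]
 [ 0.333  0.943 -0.001]
 [-0.    -0.001 -1.   ]]
```

View pics/scene0.png

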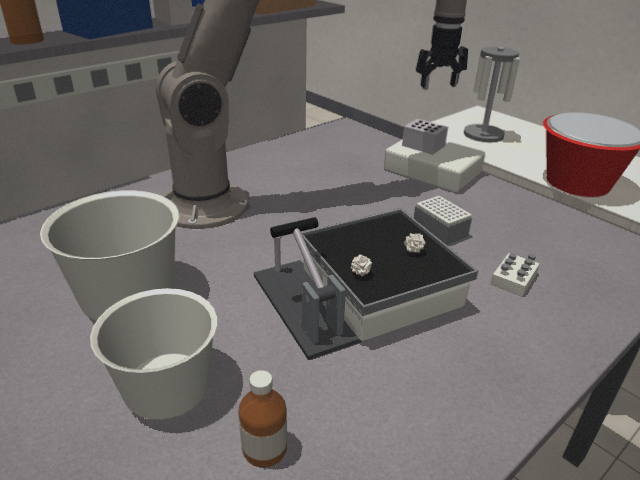

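View pics/side0.png

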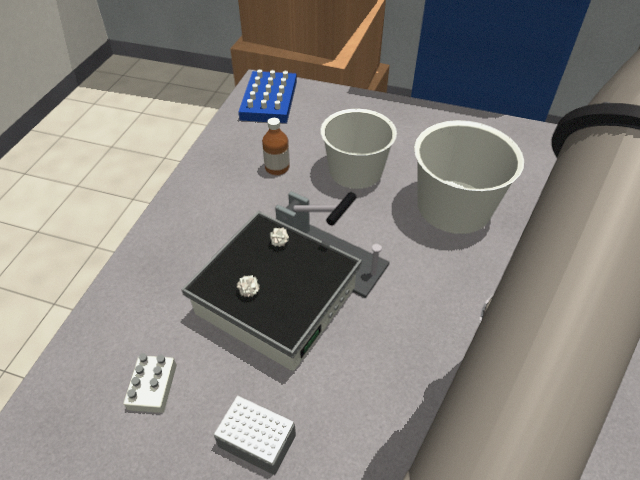

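The scene view shows the wads at about (361,266) and (414,243), the small pail's rim near (157,320) and the lever bar at (295,228). The side view shows the wads at (279,237) and (248,286), the pail rim near (358,133), the bar at (341,208) and the post top at (376,248).

```bash
cat > m.py <<'E'
from h import *
S=grab('scene');D=grab('side')
def comp(d,mask,uv,rad=None):
    n,l,st,c=cv2.connectedComponentsWithStats(mask.astype(np.uint8))
    i=min(range(1,n),key=lambda i:np.hypot(*(c[i]-uv)) if st[i,4]>30 else 1e9)
    return c[i],st[i],(l==i).astype(np.uint8)
def box(m,x0,y0,x1,y1):
    z=np.zeros(m.shape,bool);z[y0:y1,x0:x1]=1;return m&z
gS=S['color'].max(2);gD=D['color'].max(2)
for nm,a,b in(('wad2',(361,266),(279,237)),('wad1',(414,243),(248,286))):
    rs=[]
    for d,g,p in((S,gS,a),(D,gD,b)):
        c,st,m=comp(d,box(g>85,p[0]-22,p[1]-22,p[0]+22,p[1]+22),p)
        x,y,w,h=st[:4]; ctr=(x+(w-1)/2,y+(h-1)/2); rs.append(ray(d,ctr)); print(nm,st,ctr)
    print(nm,tri(rs))
# bar: dark pixels
rs=[]
for d,g,bx in((S,gS,(262,210,325,245)),(D,gD,(322,185,362,230))):
    m=box(g<45,*bx); c,st,mm=comp(d,m,((bx[0]+bx[2])/2,(bx[1]+bx[3])/2)); 
    q=cv2.minAreaRect(cv2.findNonZero(mm)); rs.append(ray(d,q[0])); print('bar',q,st)
print('bar',tri(rs))
# tray dark
for nm,d,g,p in(('S',S,gS,(390,262)),('D',D,gD,(275,280))):
    m=box(g<50,p[0]-100,p[1]-80,p[0]+100,p[1]+80); m=cv2.morphologyEx(m.astype(np.uint8),cv2.MORPH_OPEN,np.ones((5,5)))
    c,st,mm=comp(d,m,p); h=cv2.convexHull(cv2.findContours(mm,0,1)[0][0])
    q=cv2.approxPolyDP(h,8,True)[:,0]; print(nm,st,[ (tuple(map(int,u)),onz(d,u,.092).round(3)) for u in q])
E
python3 m.py
python3 - <<'E'
from h import *
a=cv2.imread('pics/scene0.png');b=cv2.imread('pics/side0.png')
o=np.hstack([cv2.resize(a[180:430,80:350],None,fx=1.45,fy=1.45,interpolation=2),cv2.resize(b[95:345,250:500],None,fx=1.45,fy=1.45,interpolation=2)])
print(o.shape);cv2.imwrite('pics/c1.png',o)
E
```

```text
wad2 [351 254  21  22 324] (np.float64(361.0), np.float64(264.5))
wad2 [270 227  19  20 286] (np.float64(279.0), np.float64(236.5))
wad2 (array([0.55914764, 0.00680852, 0.1151787 ]), [np.float64(0.001982961513550508), np.float64(0.0019829615135505668)])
wad1 [404 233  22  19 312] (np.float64(414.5), np.float64(242.0))
wad1 [237 275  23  22 373] (np.float64(248.0), np.float64(285.5))
wad1 (array([0.5730988 , 0.14149682, 0.11546798]), [np.float64(0.002150514928159096), np.float64(0.002150514928159013)])
bar ((293.8890075683594, 227.0420379638672), (9.983551025390625, 47.767906188964844), 76.37300109863281) [271 218  47  20 435]
bar ((340.7458801269531, 208.20489501953125), (8.578472137451172, 39.05125427246094), 39.80556869506836) [327 192  29  33 327]
bar (array([ 0.44666033, -0.05912603,  0.16801729]), [np.float64(0.001191070577271656), np.float64(0.0011910705772718126)])
S [ 308  214  159   90 7513] [((466, 267), array([0.674, 0.182, 0.092])), ((363, 303), array([ 0.622, -0.047,  0.092])), ((308, 235), array([0.395, 0.022, 0.092])), ((401, 214), array([0.46 , 0.238, 0.092]))]
D [  190   217   164   131 10997] [((257, 217), array([ 0.631, -0.053,  0.092])), ((353, 261), array([0.399, 0.005, 0.092])), ((292, 347), array([0.453, 0.228, 0.092])), ((190, 290), array([0.684, 0.169, 0.092]))]
(362, 754, 3)
```

View pics/c1.png

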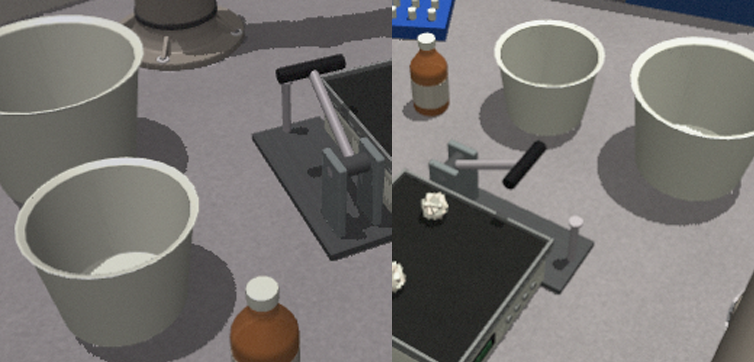

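The crop shows the small pail's rim at scene pixels x from 92 to 217 and side pixels x from 320 to 396. The index post top is at side (376,248), and the lever is up.

```bash
cat > p.py <<'E'
from h import *
from scipy.optimize import least_squares
S=grab('scene');D=grab('side')
for nm,d,(x0,y0,x1,y1) in(('S',S,(90,286,222,420)),('D',D,(316,108,400,190))):
    g=cv2.cvtColor(d['color'],6)[y0:y1,x0:x1]
    for th in(150,160,170,180):
        n,l,st,c=cv2.connectedComponentsWithStats((g>th).astype(np.uint8)); i=1+np.argmax(st[1:,2])
        if st[i,2]<60: continue
        h=cv2.convexHull(cv2.findNonZero((l==i).astype(np.uint8)))[:,0]+[x0,y0]
        P=np.array([onz(d,u,.13)[:2] for u in h.astype(float)])
        f=least_squares(lambda q:np.hypot(*(P-q[:2]).T)-q[2],[.6,-.2,.094],loss='soft_l1',f_scale=.003)
        print(nm,th,st[i],f.x.round(4),np.abs(f.fun).mean().round(4))
c=np.array([.54,.093]);a=np.radians(-15.2);X=np.array([np.cos(a),np.sin(a)]);Y=np.array([-X[1],X[0]])
for nm,lx,ly,z in(('hinge',.07,-.17,.1),('barrest',-.0529,-.17,.167),('barlev',-.07,-.17,.1),('idx',-.14,-.17,.1),('FL',-.13,.125,.1),('FR',-.13,-.125,.1),('BL',.13,.125,.1),('BR',.13,-.125,.1)):
    W=[*(c+lx*X+ly*Y),z];print(nm,np.round(W,4),proj(S,W).round(1),proj(D,W).round(1))
for nm,X_ in(('w2',[.559,.007,.28]),('w1',[.573,.1415,.28])): print(nm,togo(X_).round(2))
E
python3 p.py
```

```text
S 150 [   0    2  128   85 1990] [ 0.4881 -0.3649  0.0934] 0.0003
S 160 [   0    2  127   85 1883] [ 0.4881 -0.3649  0.0932] 0.0002
S 170 [   0    2  127   85 1790] [ 0.4881 -0.3648  0.093 ] 0.0002
S 180 [   0    3  127   83 1550] [ 0.4881 -0.3648  0.0926] 0.0003
D 150 [   0    0   84   82 2217] [ 0.4335 -0.3344  0.1626] 0.0103
D 160 [   0    0   84   82 1327] [ 0.4691 -0.3148  0.1489] 0.01
D 170 [  4   0  78  47 655] [ 0.4863 -0.3693  0.0947] 0.0006
D 180 [  4   0  77  47 615] [ 0.486  -0.3692  0.0942] 0.0004
hinge [ 0.563  -0.0894  0.1   ] [322.1 292.7] [291.9 209.6]
barrest [ 0.4444 -0.0572  0.167 ] [293.3 226.4] [341.  209.7]
barlev [ 0.4279 -0.0527  0.1   ] [289.9 251.6] [347.  235.2]
idx [ 0.3603 -0.0343  0.1   ] [276.1 234. ] [376.3 248.8]
FL [0.4473 0.2477 0.1   ] [400.  207.3] [291.5 354.9]
FR [0.3818 0.0065 0.1   ] [298.2 231.6] [361.4 261.2]
BL [0.6982 0.1795 0.1   ] [476.9 269.8] [180.1 290.2]
BR [ 0.6327 -0.0617  0.1   ] [361.6 305.9] [257.6 211.5]
w2 [-20.99 -19.28  -1.63]
w1 [-19.72 -14.02  -1.63]
```

```bash
python3 -m creep '{"rows":[[-2,-1.4,-1,0,0,1.1,85],[-4,-2.8,-1.6,0,0,2.2,85],[-6,-4.2,-1.6,0,0,3.3,85],[-8,-5.6,-1.6,0,0,4.4,85],[-10,-7,-1.6,0,0,5.5,85],[-12,-8.4,-1.6,0,0,6.6,85],[-14,-9.9,-1.6,0,0,7.7,85],[-16,-11.3,-1.6,0,0,8.8,85],[-18,-12.8,-1.6,0,0,9.9,85],[-19.7,-14,-1.6,0,0,10.7,85]]}'
python3 - <<'E'
from h import *
s=r.get_obs();print(s['tcp_pos'],s['joints'].round(2),s['clock'])
print(Ro.from_rotvec(s['orientation']).as_matrix().round(3))
d=grab('wrist','w1.png')
print(proj(d,[.573,.1415,.115]),proj(d,[.559,.007,.115]))
E
```

```text
clock: 1.6
tcp_pos: [0.5737, 0.1398, 0.2797]
orientation: [2.498, 1.904, 0.001]
contact_force: [1.0, 1.1, 0.2]
grip_width: 0.0851
gripper_force: 0.0
[0.57373429 0.13980369 0.27969661] [-0.76  0.33  0.53  1.75 -0.18  1.12 -0.44] 1.6
[[ 0.265  0.964  0.001]
 [ 0.964 -0.265  0.   ]
 [ 0.     0.001 -1.   ]]
[320.8178157 224.0708711] [342.14988244 348.1974106 ]
```

View pics/w1.png

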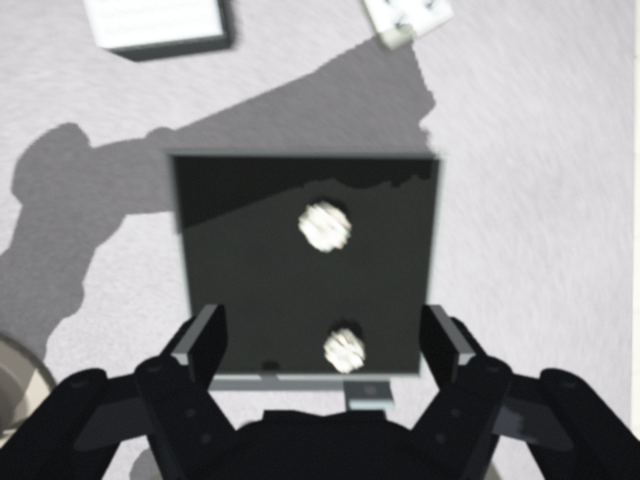

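The wrist view shows wad1 at (325,226) and wad2 at (344,350), within 3–4 px of the predictions.

```bash
cat > w.py <<'E'
from h import *
W=grab('wrist');g=W['color'].max(2)
for p in((325,226),(344,350)):
    z=np.zeros(g.shape,np.uint8);z[p[1]-35:p[1]+35,p[0]-35:p[0]+35]=255
    m=((g>110)&(z>0)).astype(np.uint8); n,l,st,c=cv2.connectedComponentsWithStats(m);i=1+np.argmax(st[1:,4]);x,y,w,h=st[i,:4]
    X=onz(W,(x+(w-1)/2,y+(h-1)/2),.114);print(st[i],X.round(4),togo([*X[:2],.103]).round(2))
E
python3 w.py
```

```text
[ 291  194   48   48 1674] [0.5729 0.1406 0.114 ] [ 0.2  -0.18  7.07]
[ 318  322   41   42 1235] [0.5586 0.0056 0.114 ] [-5.15  0.74  7.09]
```

```bash
python3 -m creep '{"rows":[[0.2,-0.1,1.5,0,0,0,85],[0.2,-0.1,3,0,0,0,85],[0.2,-0.1,4.5,0,0,0,85],[0.2,-0.1,5.7,0,0,0,85],[0.2,-0.1,6.4,0,0,0,85],[0.2,-0.1,7.05,0,0,0,85],[0.2,-0.1,7.05,0,0,0,85],[0.2,-0.1,7.05,0,0,0,30],[0.2,-0.1,7.05,0,0,0,30],[0.2,-0.1,7.05,0,0,0,30]]}' 30
python3 -m creep '{"rows":[[0,0,0,0,0,0,30],[0,0,0,0,0,0,30],[0,0,0,0,0,0,30],[0,0,0,0,0,0,30]]}' 30
```

```text
clock: 2.95
tcp_pos: [0.5721, 0.1479, 0.1043]
orientation: [2.494, 1.911, 0.003]
contact_force: [-1.8, -0.6, 5.8]
grip_width: 0.045
gripper_force: 30.0
clock: 3.45
tcp_pos: [0.5722, 0.1479, 0.1043]
orientation: [2.494, 1.911, 0.003]
contact_force: [-0.5, -0.8, 5.7]
grip_width: 0.0447
gripper_force: 30.0
```

```bash
python3 -m creep '{"rows":[[0,0,-0.5,0,0,0,30],[0,0,-1.2,0,0,0,30],[0,0,-2.5,0,0,0,30],[0,0,-4,0,0,0,30],[0,0,-5.5,0,0,0,30],[0,0,-7,0,0,0,30],[0,0,-7,0,0,0,30],[0,0,-7,0,0,0,30]]}' 30
python3 - <<'E'
from h import *
print(r.get_obs()['tcp_pos'],togo([.487,-.367,.28]).round(2)); d=grab('wrist','w2.png')
E
```

```text
clock: 4.45
tcp_pos: [0.5713, 0.1477, 0.2785]
orientation: [-2.493, -1.911, -0.001]
contact_force: [1.4, -0.1, 0.3]
grip_width: 0.0451
gripper_force: 30.7
[0.57127319 0.1476925  0.27845662] [-20.76   2.1   -0.07]
```

View pics/w2.png

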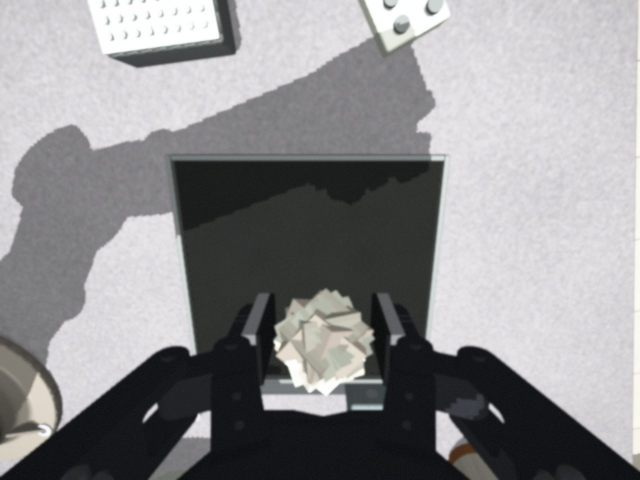

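The wrist view shows wad1 held between the pads at about (324,340), clear of the tray.

```bash
python3 -m creep '{"rows":[[-1.5,0.2,-0.2,0,0,0,30],[-3.5,0.4,-0.2,0,0,0,30],[-5.7,0.6,-0.2,0,0,0,30],[-8,0.8,-0.2,0,0,0,30],[-10.3,1,-0.2,0,0,0,30],[-12.6,1.3,-0.2,0,0,0,30],[-14.9,1.5,-0.2,0,0,0,30],[-17.2,1.7,-0.2,0,0,0,30],[-19.4,2,-0.2,0,0,0,30],[-20.8,2.1,-0.2,0,0,0,30]]}' 30
python3 -m creep '{"rows":[[0,0,0,0,0,0,30],[0,0,1.5,0,0,0,30],[0,0,3,0,0,0,30],[0,0,4.3,0,0,0,30],[0,0,4.6,0,0,0,30],[0,0,4.6,0,0,0,30],[0,0,4.6,0,0,0,85],[0,0,4.6,0,0,0,85],[0,0,4.6,0,0,0,85],[0,0,4.6,0,0,0,85]]}' 30
python3 - <<'E'
from h import *
s=r.get_obs();print(s['tcp_pos'],s['joints'].round(2),togo([.487,-.367,.28]).round(2),togo([.5586,.006,.28]).round(2))
E
```

```text
clock: 5.75
tcp_pos: [0.4853, -0.3706, 0.282]
orientation: [-2.495, -1.907, 0.003]
contact_force: [0.2, 0.9, 0.4]
grip_width: 0.0449
gripper_force: 30.7
clock: 7.0
tcp_pos: [0.4871, -0.3681, 0.1683]
orientation: [2.493, 1.911, 0.0]
contact_force: [0.2, 0.0, -1.1]
grip_width: 0.0849
gripper_force: 0.0
[ 0.48712405 -0.36806759  0.16831673] [ 0.07  0.52  0.65  1.82 -0.38  0.94  0.62] [ 0.04 -0.01 -4.47] [15.19 -1.13 -4.47]
```

```bash
python3 -m creep '{"rows":[[0,0,-1.5,0,0,0,85],[0,0,-3.5,0,0,0,85],[1,0,-4.6,0,0,0,85],[3.2,-0.2,-4.6,0,0,0,85],[5.5,-0.4,-4.6,0,0,0,85],[7.8,-0.6,-4.6,0,0,0,85],[10.1,-0.7,-4.6,0,0,0,85],[12.4,-0.9,-4.6,0,0,0,85],[14.2,-1.1,-4.6,0,0,0,85],[15.2,-1.1,-4.6,0,0,0,85]]}' 30
python3 -m creep '{"rows":[[0,0,0,0,0,0,85],[0,0,0,0,0,0,85],[0,0,0,0,0,0,85]]}'
python3 - <<'E'
from h import *
S=grab('scene','s2.png');D=grab('side');W=grab('wrist')
print(r.get_obs()['tcp_pos'])
P=proj(W,[.559,.0065,.115]).round().astype(int);print(P)
g=W['color'].max(2);x0,y0=P-38;m=(g[y0:y0+76,x0:x0+76]>110).astype(np.uint8)
n,l,st,c=cv2.connectedComponentsWithStats(m);i=1+np.argmax(st[1:,4]);x,y,w,h=st[i,:4];X=onz(W,(x0+x+(w-1)/2,y0+y+(h-1)/2),.114);print(st[i],X,togo([*X[:2],.103]).round(2))
E
```

```text
clock: 8.25
tcp_pos: [0.5593, 0.0094, 0.283]
orientation: [-2.489, -1.915, -0.001]
contact_force: [-0.1, -0.6, -0.1]
grip_width: 0.0845
gripper_force: 0.0
clock: 8.62
tcp_pos: [0.559, 0.0043, 0.2832]
orientation: [2.496, 1.907, -0.0]
contact_force: [0.1, -0.0, -0.7]
grip_width: 0.0853
gripper_force: 0.0
[0.55914977 0.00503395 0.28314723]
[322 223]
[  16   15   45   46 1474] [0.55941254 0.00647767 0.114     ] [ 0.06 -0.01  7.21]
```

View pics/s2.png

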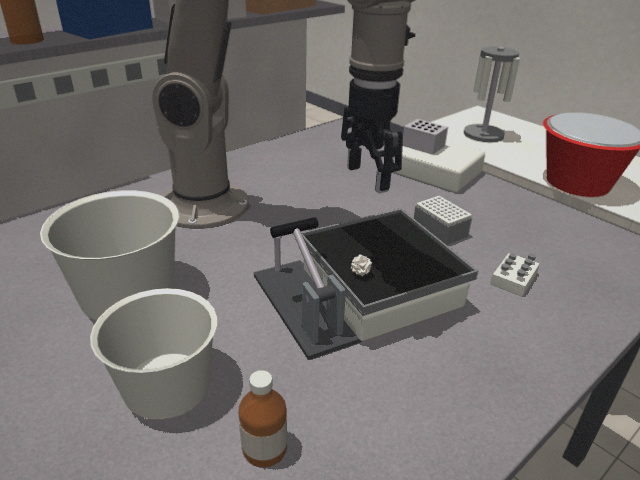

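The scene view shows only wad2 left on the tray, at (361,265), with the lever up and the bystanders unmoved.

```bash
python3 -m creep '{"rows":[[0,0,1.5,0,0,0,85],[0,0,3,0,0,0,85],[0,0,4.5,0,0,0,85],[0,0,5.7,0,0,0,85],[0,0,6.6,0,0,0,85],[0,0,7.2,0,0,0,85],[0,0,7.2,0,0,0,85],[0,0,7.2,0,0,0,30],[0,0,7.2,0,0,0,30],[0,0,7.2,0,0,0,30]]}' 30
python3 -m creep '{"rows":[[0,0,0,0,0,0,30],[0,0,0,0,0,0,30],[0,0,0,0,0,0,30],[0,0,-0.6,0,0,0,30],[0,0,-1.5,0,0,0,30],[0,0,-3,0,0,0,30],[0,0,-5,0,0,0,30],[0,0,-7.2,0,0,0,30],[0,0,-7.2,0,0,0,30],[0,0,-7.2,0,0,0,30]]}' 30
python3 -c "
from h import *
print(togo([.487,-.367,.28]).round(2))"
```

```text
clock: 10.02
tcp_pos: [0.5599, 0.0062, 0.1042]
orientation: [2.493, 1.911, 0.002]
contact_force: [-0.2, 0.1, 4.4]
grip_width: 0.0423
gripper_force: 29.6
clock: 11.28
tcp_pos: [0.5589, 0.0062, 0.2833]
orientation: [-2.493, -1.911, -0.001]
contact_force: [-0.8, -0.2, -0.5]
grip_width: 0.0421
gripper_force: 30.5
[-15.16   1.1    0.12]
```

```bash
python3 -m creep '{"rows":[[-1.5,0.1,0,0,0,0,30],[-3.5,0.2,0,0,0,0,30],[-5.7,0.4,0,0,0,0,30],[-8,0.6,0,0,0,0,30],[-10.3,0.8,0,0,0,0,30],[-12.6,1,0,0,0,0,30],[-14.4,1.1,0,0,0,0,30],[-15.2,1.1,0,0,0,0,30],[-15.2,1.1,0,0,0,0,30],[-15.2,1.1,0,0,0,0,30]]}' 30
python3 -m creep '{"rows":[[0,0,1.5,0,0,0,30],[0,0,3,0,0,0,30],[0,0,4.3,0,0,0,30],[0,0,4.6,0,0,0,30],[0,0,4.6,0,0,0,30],[0,0,4.6,0,0,0,85],[0,0,4.6,0,0,0,85],[0,0,4.6,0,0,0,85],[0,0,4.6,0,0,0,85],[0,0,4.6,0,0,0,85]]}' 30
python3 -m creep '{"rows":[[0,0,-1.5,0,0,0,85],[0,0,-3.5,0,0,0,85],[0,0,-5,0,0,0,85],[-0.5,0,-5.5,0,0,0,85],[-2,0,-5.5,0,0,0,85],[-2,0,-5.5,0,0,0,85],[-2,0,-5.5,0,0,0,85]]}'
python3 -c "
from h import *
grab('wrist','w3.png');print(togo([.4444,-.0572,.28]).round(2),r.get_obs()['tcp_pos'])"
```

```text
clock: 12.52
tcp_pos: [0.4873, -0.3664, 0.282]
orientation: [-2.491, -1.911, 0.0]
contact_force: [0.3, -0.2, -0.8]
grip_width: 0.0422
gripper_force: 30.5
clock: 13.78
tcp_pos: [0.487, -0.3681, 0.1681]
orientation: [2.494, 1.911, 0.0]
contact_force: [-0.6, 0.6, 0.4]
grip_width: 0.085
gripper_force: 0.0
clock: 14.65
tcp_pos: [0.4736, -0.4161, 0.3044]
orientation: [-2.493, -1.909, 0.001]
contact_force: [1.0, 0.1, -0.8]
grip_width: 0.0852
gripper_force: 0.0
[13.54 -4.87  1.  ] [ 0.47404261 -0.41562712  0.30453131]
```

View pics/w3.png

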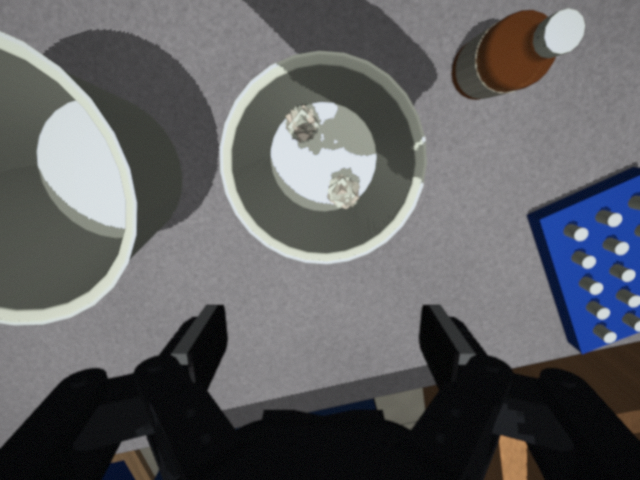

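Both wads lie on the small pail's floor, at (303,123) and (344,188). Next is the lever, with the fingers shut.

```bash
python3 -m creep '{"rows":[[1.5,-0.5,0,0,0,0,0],[3.5,-1.2,0,0,0,0,0],[5.7,-2,0,0,0,0,0],[8,-2.8,0,0,0,0,0],[10.2,-3.7,0,0,0,0,0],[12.2,-4.4,0,0,0,0,0],[13.5,-4.8,0.5,0,0,0,0],[13.5,-4.8,1.5,0,0,0,0],[13.5,-4.8,1.8,0,0,0,0],[13.5,-4.8,1.8,0,0,0,0]]}' 40
python3 -m creep '{"rows":[[0,0,0,0,0,0,0],[0,0,0,0,0,0,0]]}'
cat > b.py <<'E'
from h import *
s=r.get_obs();print(s['tcp_pos'],s['joints'].round(2),s['grip_width'],s['contact_force'].round(1))
print('above rest',togo([.446,-.0577,.198]).round(2),'level',togo([.4327,-.054,.118]).round(2))
E
python3 b.py
```

```text
clock: 15.95
tcp_pos: [0.4457, -0.0593, 0.2604]
orientation: [-2.494, -1.91, 0.001]
contact_force: [-0.5, 0.1, 0.8]
grip_width: -0.0001
gripper_force: 0.0
clock: 16.2
tcp_pos: [0.4464, -0.0595, 0.2612]
orientation: [2.494, 1.91, 0.002]
contact_force: [0.6, -0.6, -0.5]
grip_width: 0.0002
gripper_force: 0.0
[ 0.44637619 -0.05951248  0.26117583] [-0.6   0.06  0.63  2.07 -0.04  1.02 -0.21] 0.0001716309988349853 [ 0.6 -0.6 -0.5]
above rest [ 0.06 -0.04  2.53] level [ 0.07 -0.59  5.73]
```

```bash
python3 -m creep '{"rows":[[0.1,0,1,0,0,0,0],[0.1,0,2,0,0,0,0],[0.1,0,2.8,0,0,0,0],[0.1,0,3.2,0,0,0,0],[0.1,-0.05,3.6,0,0,0,0],[0.1,-0.1,3.9,0,0,0,0],[0.1,-0.2,4.2,0,0,0,0],[0.1,-0.3,4.6,0,0,0,0],[0.1,-0.4,4.9,0,0,0,0],[0.1,-0.45,5.1,0,0,0,0]]}' 40
python3 b.py
```

```text
clock: 17.45
tcp_pos: [0.4359, -0.0538, 0.1336]
orientation: [-2.493, -1.91, -0.001]
contact_force: [-2.6, 0.8, 7.6]
grip_width: -0.0
gripper_force: 3.7
[ 0.43591777 -0.05384678  0.13359332] [-0.52  0.27  0.59  2.23 -0.23  0.7  -0.04] -4.172638923509328e-05 [-2.6  0.8  7.6]
above rest [-0.04  0.43 -2.58] level [-0.04 -0.12  0.62]
```

```bash
python3 -m creep '{"rows":[[0,-0.05,0.2,0,0,0,0],[0,-0.1,0.4,0,0,0,0],[0,-0.12,0.6,0,0,0,0],[0,-0.12,0.6,0,0,0,0],[0,-0.12,0.6,0,0,0,0]]}' 40
python3 b.py
python3 - <<'E'
from h import *
S=grab('scene');D=grab('side')
o=np.hstack([cv2.resize(S['color'][200:360,220:380],None,fx=2.4,fy=2.4,interpolation=2),cv2.resize(D['color'][160:320,260:420],None,fx=2.4,fy=2.4,interpolation=2)])
cv2.imwrite('pics/c2.png',o)
E
```

```text
clock: 18.08
tcp_pos: [0.434, -0.0533, 0.1191]
orientation: [2.493, 1.91, 0.003]
contact_force: [-1.6, -1.1, 7.4]
grip_width: 0.0001
gripper_force: 3.9
[ 0.4340048  -0.05329869  0.11912677] [-0.51  0.3   0.57  2.24 -0.26  0.66 -0.01] 0.00013031794405158302 [-1.6 -1.1  7.4]
above rest [-0.04  0.51 -3.15] level [-0.04 -0.04  0.04]
```

View pics/c2.png

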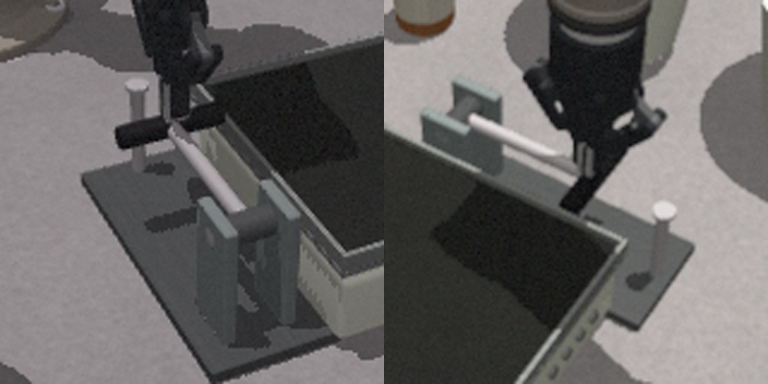

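The crop shows the fingertips on the bar and the arm level. The bar's middle is at scene (292,251), against (290,252) predicted for level. I'll hold it here for over two seconds.

```bash
python3 -m creep '{"rows":[[0,0,0.02,0,0,0,0],[0,0,0.02,0,0,0,0],[0,0,0.02,0,0,0,0],[0,0,0.02,0,0,0,0],[0,0,0.02,0,0,0,0],[0,0,0.02,0,0,0,0],[0,0,0.02,0,0,0,0],[0,0,0.02,0,0,0,0],[0,0,0.02,0,0,0,0],[0,0,0.02,0,0,0,0]]}'
python3 -m creep '{"rows":[[0,0,0,0,0,0,0],[0,0,0,0,0,0,0],[0,0,0,0,0,0,0],[0,0,0,0,0,0,0],[0,0,0,0,0,0,0],[0,0,0,0,0,0,0],[0,0,0,0,0,0,0],[0,0,0,0,0,0,0],[0,0,0,0,0,0,0],[0,0,0,0,0,0,0]]}'
python3 - <<'E'
from h import *
S=grab('scene');D=grab('side')
print(tri([ray(S,(312.5,246.7)),ray(D,(338,246))]))
print(proj(S,[.4279,-.0527,.1]))
g=S['color'].max(2);m=np.zeros_like(g);m[247:268,262:283]=(g<45)[247:268,262:283]
q=cv2.minAreaRect(cv2.findNonZero(m));print('outer end',q,[proj(S,[.4279-.0118,-.0527-.0434,z]).round(1) for z in(.09,.1,.11)])
E
```

```text
clock: 19.42
tcp_pos: [0.434, -0.0533, 0.1187]
orientation: [2.493, 1.91, 0.003]
contact_force: [-1.9, -0.8, 8.6]
grip_width: 0.0001
gripper_force: 4.0
clock: 20.68
tcp_pos: [0.434, -0.0533, 0.1187]
orientation: [2.493, 1.91, 0.003]
contact_force: [-1.2, -0.3, 7.8]
grip_width: -0.0
gripper_force: 4.0
(array([ 0.4406988 , -0.01178479,  0.10303186]), [np.float64(0.005009873439730554), np.float64(0.00500987343973065)])
[289.87138552 251.60761222]
outer end ((275.5588073730469, 255.73532104492188), (9.45888900756836, 15.279744148254395), 75.96376037597656) [array([268.5, 261.3]), array([268.3, 257.1]), array([268.1, 252.7])]
```

```bash
python3 -c "
from bench import r
print(r.hand_in())"
```

```text
the job is handed in; nothing more can be done
None
```

The job is handed in with both paper balls in the small pail and the arm still holding the run lever level: bar height measured at about 100–103 mm, push about 8 N, held for over 2 s.

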